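Gauge a test bar's width under a cam clamp

TASK

Take the white test bar and slide it lengthwise into the slot of the width gauge, under the cover plate, until its nose is fully home against the end stop, and let go of it. Then swing the sprung cam lever to its point of highest lift, where the lever lies along the slot over the red mark (not beyond it), so that the bar is clamped against the anvil, and finish while still holding the lever there. Leave the black bar, the beaker and the stopwatch where they are.

Things in the scene. Friction and masses are not known exactly. Their poses are not given: they have to be found in the camera images.
- width_gauge: Fixed aluminium bar gauge: base plate x -62..68, y -40..72 mm, 14 mm thick; origin under it on the worktop, z up. A slot runs along its y; bars are fed towards +y. Grey cover plate over the slot, with a window: x -22..21, y -40..14 mm, underside 27, top 32 mm above the worktop. An indicator lies at x 30..66, y -35..8, 33 mm high; its light spindle tip stands 1.2 mm into the slot and yields
- slot_mouth (a point): Middle of the slot's width at its mouth, on the slot floor, 14 mm above the worktop; gauge axes. Slot 13 mm wide between clamp pad (gauge x = -8 mm) and anvil (x = +5), flared to about 22 mm over its first 10 mm. A tongue 8 mm wide, flush with the floor, carries the bar's tail 22 mm out from the mouth; nothing stands beside it
- bar_seat (a point): Where the bar's centre must be when home and clamped: gauge (0, -34, 18) mm; gauge axes. The end stop is 40 mm further along +y; the last 34 mm of a bar that is home stick out of the mouth
- white_bar (a point): Centre (half-way up) of the loose white moulded test bar, 10 x 80 x 8 mm (x, y, z of its axes), about 12 g, lying flat on a blue mat 3 mm thick. Both ends are alike. On the mat its length lies within 0.7 rad of world y
- black_bar (a point): Centre of the black test bar of the same size beside it, at least 65 mm away middle to middle; it is not to be moved
- cam_lever (a joint): Lever angle, rad, about an upright pin; grows clockwise seen from above. 0: open on its rest, pointing to the gauge's -x and 0.27 rad towards +y. 1.3: highest lift, pointing along the gauge's +y over the red mark; beyond it the lift falls; stop at 1.7. A spring (0.06 N m at 0, 0.19 at 1.3) swings it back if let go. The pad moves up to 4.2 mm, meeting the bar at about 0.7
- lever_knob (a point): Middle of the upright red grip on the lever's end: round, 20 mm diameter, 42 mm tall, its foot 42 mm and its top 84 mm above the worktop, 58 mm from the pin; this point lies 64 mm above the worktop. The lever arm below it is 13 mm wide and its top is at 42 mm
- lever_pivot (a point): On the axis of the lever's pin, gauge (-42, -14) mm, at the height of lever_knob. The hub's top is at 51 mm; two steel stop pins near it are 41 mm high
- press_pad: Brass clamp pad 24 mm long in the sprung jaw, which the cam pushes towards +x of the gauge against the bar (about 10 N at highest lift). Its frame coincides with the gauge's when open
- beaker: Plastic beaker with handle, 80 x 103 x 100 mm, loose bystander; origin at the middle of its foot
- stopwatch: Black stopwatch 70 x 58 x 18 mm, loose bystander; origin at the middle of its underside

How it is judged (in metres and radians):
On the way:
1. the white bar lies in the slot under the cover, fully home on the end stop, released, with the lever still open (y of white_bar in the frame of width_gauge above -0.0365 m and x of white_bar in the frame of width_gauge between -0.006 and 0.003 m and z of white_bar in the frame of width_gauge below 0.021 m and angle between the y axis of white_bar and the y axis of width_gauge, either way round below 0.15 rad and contact force between the fingers and test_bar0 below 0.1 N and value of joint cam_lever below 0.3 rad), for 0.2 s.
At the end, for the whole second after the job is handed in: The white bar is at rest, home within 2.5 mm of the end stop, flat in the slot, pressed square to the anvil by the pad with over 4 N, untouched by the robot; the cam lever is within 0.15 rad of its highest lift (joint 1.3), held there by the fingers through the last second (value of joint cam_lever between 1.15 and 1.45 rad and contact force between the fingers and cam_lever above 0.5 N and contact force between press_pad and test_bar0 above 4 N and contact force between each of the arm, the fingers and test_bar0 below 0.1 N and y of white_bar in the frame of width_gauge above -0.0365 m and x of white_bar in the frame of width_gauge above -0.0015 m and z of white_bar in the frame of width_gauge below 0.0205 m and angle between the y axis of white_bar and the y axis of width_gauge, either way round below 0.05 rad and linear speed of test_bar0 below 0.02 m/s); the arm keeps its last pose, push and grip.
It fails at once if the black bar was moved by more than 15 mm (distance of black_bar from where it was at the start of the episode above 0.015 m).
It fails at once if the beaker was moved by more than 20 mm (distance of beaker from where it was at the start of the episode above 0.02 m).
It fails at once if the stopwatch was moved by more than 20 mm (distance of stopwatch from where it was at the start of the episode above 0.02 m).
It also fails if it takes over 54 s, if anything falls off the work surface, if the arm or the gripper's body presses on something with over 40 N, if the wrist force passes 120 N, or if a joint passes its speed limit or range.

ROBOT

A 6-joint arm with a two-finger parallel gripper is mounted at the origin on a cart in front of the work surface, level with it; the furniture and walls round the work are solid. World frame = base frame: x ahead of the robot, y to its left, z up, the work surface at z = 0. Lengths are in m, angles in degrees, forces in N, time in s.
With the tool pointing down it reaches from about 0.25 to 0.725 m from the base axis. Payload 9.7 kg.
Tool frame: the origin (TCP) lies at the centre of the arm's flange, where the gripper is bolted on; the fingertips stand 173 mm ahead of it and the grasp point (between the pads) lies 155 mm ahead of it; z points along the fingers, y is the line along which they close (so a half turn about z gives the same grasp; the last joint's range is limited). The gripper opens to 85 mm and grips with 20 to 120 N. Pads are 22 mm wide; open, the fingers measure 114 mm over their backs; the gripper's body (76 mm by 85 mm) begins 54 mm behind the grasp point. The pads swing forward as they close: fully open they stand 13 mm farther back than shut.
Start: joints at [65.833, 4.979, 10.078, 95.1, 0, 90], TCP at [0.225, 0.502, 0.405] pointing down, gripper open.
Joint ranges: [-179.16, 179.16], [-48.56, 103.87], [-65.8, 70.77], [-126.05, 130.52], [-82.76, 87.17], [-180, 180]. Speed limits (degrees/s): [127.2, 127.2, 147.25, 180, 180, 180].

INTERFACE

Orientations are given as [roll, pitch, yaw] about the fixed x, y, z axes, in that order (R = Rz(yaw) Ry(pitch) Rx(roll)).
In Python, from workcell import monitor, camera, get_calibration, bot gives the robot as it stands.
- The arm moves only by the tool carry_out, never from a script. Its argument "targets" is text: rows parted by semicolons, each of 7 numbers parted by spaces: the shift along the tool's x, y, z in units of 0.04 m (1.0 is 0.04 m), then the turn, a rotation vector about the tool's x, y, z in units of 0.1 rad (1.0 is 0.1 rad), then the opening, from -1 (shut) to 1 (fully open), so that 0 is half open. A call has exactly 8 rows; each row shifts and turns the commanded pose from where the row before left it, along the tool's axes as they then stand; what a row does not reach is not made up. A row lasts 1/12 s, in which the tool goes at most 41.7 mm and 7.16 degrees, less where a joint would pass 70% of its speed; a pose out of reach is approached as far as the arm can. A call with a number of a shift or a turn outside -1 to 1 is refused whole. A call with a gripper value outside its range is refused whole. The fingers move at their own pace and stop on an object; "newtons" is the grip in N (left out, the last holds). Time passes only in rows, so rows that do not move let the fingers close, or fill a call up. It gives the time, the measured TCP pose, the force, the opening and the grip force at its end, in the units of the state.
- monitor.get_obs(): the state, without advancing time (a new reading comes with each control period).
- camera(name): name is "scene" or "side" or "wrist"; returns the picture (400x640x3 uint8, red, green, blue); there is no depth.
- get_calibration(name): a dict with "fx", "fy", "cx", "cy" (pixels), "view" (4x4, takes a point from world to camera coordinates). Camera axes: x right, y down, z forward; pixel columns grow to the right and rows downward; lengths in m; the calibration is good to about 2 mm. A picture is of the moment at which its call begins: read the wrist's pose just before it. get_calibration takes no time and is no camera call; for the wrist camera it gives the pose at the moment of the call.
- bot.job_done(): hands the job in; it is judged then, once.
The state is a dict: "time": time; "q": joint angles; "qd": joint speeds; "joint_efforts": joint torques, N m; "ee_pos": TCP position; "tcp_rot": TCP orientation; "wrist_force": force on the tool from outside, world axes, zero at the start; "torque": the same for the moment, N m; "opening": finger opening in m; "grasp_force": force on a finger pad.
Only numpy, scipy, OpenCV 4.12 (cv2) and the standard library are available. Lean on these libraries where they do the work, as an engineer would, in place of code of your own. Each camera call takes 0.05 s, during which the arm holds its last target. There are 200 camera calls.

## Working session

There is one attempt and no reset: what is moved stays moved. The work goes in short steps, Python scripts to look and compute and a tool call to move; the robot and the scene stay as the last step left them, time stands still between calls to the robot, and variables do not carry over. Pictures are saved under pics/ and viewed, at most 10 in all, crops included, and the job is handed in when it is done.

Besides the shell and the picture viewer there is one more tool, called by a JSON object that holds its "name" and its "arguments", one argument or row to a line. carry_out: Moves the arm, as the interface text tells. Shifts and turns lie within -1 to 1; 1 stands for 0.04 m of shift or 0.1 rad of turn. Its arguments: {"type":"object","properties":{"targets":{"type":"string"},"newtons":{"type":"number"}},"required":["targets"]}

```bash
mkdir -p pics; ls; python3 - <<'E'
from workcell import monitor,camera,get_calibration
import cv2,numpy as np
np.set_printoptions(precision=4,suppress=True)
print(monitor.get_obs())
for n in("scene","side","wrist"):
    c=get_calibration(n);print(n,c["fx"],c["fy"],c["cx"],c["cy"]);print(np.array(c["view"]))
a=[camera(n)[:,:,::-1] for n in("scene","wrist")]
for n,i in zip(("scene","wrist"),a): cv2.imwrite(f"pics/{n}0.png",i)
cv2.imwrite("pics/both.png",cv2.resize(np.vstack(a),(0,0),fx=.75,fy=.75))
E
```

```text
pics
{'time': 0.0, 'q': array([65.8327,  5.0116, 10.0332, 95.1003,  0.    , 90.0007]), 'qd': array([-0.0252,  0.0662,  0.0133,  0.0043, -0.0446, -0.0402]), 'joint_efforts': array([  0.0014, -52.0399,  46.4793,   0.0169,   0.0001,  -0.    ]), 'ee_pos': array([0.2252, 0.5018, 0.404 ]), 'tcp_rot': array([-179.9213,   -0.    ,  155.832 ]), 'wrist_force': array([-0.3405, -0.2962,  0.235 ]), 'torque': array([0.0363, 0.0175, 0.0429]), 'grasp_force': 0.0, 'opening': 0.08548067992947318}
scene 470.4992685285955 470.4992685285955 315.5637148082394 199.94894624467605
[[ 0.8249 -0.5649  0.0213 -0.3747]
 [-0.3453 -0.5333 -0.7723  0.242 ]
 [ 0.4476  0.6297 -0.6349  1.1064]
 [ 0.      0.      0.      1.    ]]
side 393.963674209065 393.963674209065 323.99092828976296 203.66419119800707
[[ 0.9016 -0.4322  0.0159 -0.4036]
 [-0.2213 -0.4927 -0.8416  0.1521]
 [ 0.3716  0.7553 -0.5399  0.9095]
 [ 0.      0.      0.      1.    ]]
wrist 281.2998084035838 281.2998084035838 321.1768732904571 206.2199107654925
[[ 0.4103  0.912  -0.0015 -0.5493]
 [ 0.8634 -0.3879  0.3226 -0.0434]
 [ 0.2936 -0.1337 -0.9465  0.3811]
 [ 0.      0.      0.      1.    ]]
```

View pics/both.png

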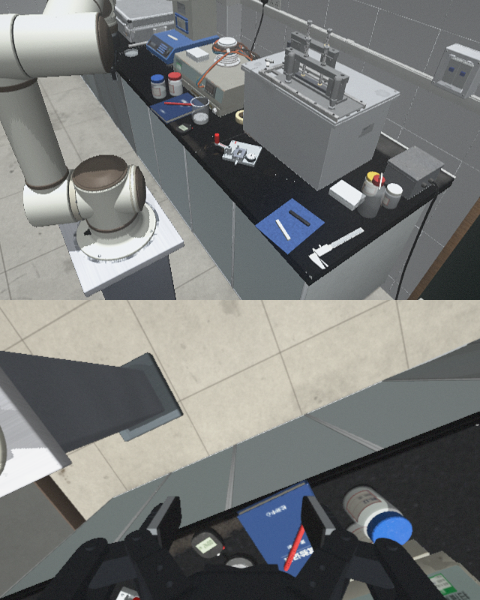

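The overview shows the white bar near scene pixel (377,305), the black bar near (398,287) and the gauge near (320,203) with its red knob at (288,184). I'll enlarge that part.

```bash
cat > h.py <<'E'
from workcell import monitor,camera,get_calibration
import cv2,numpy as np
np.set_printoptions(precision=4,suppress=True)
def ray(c,u,v,z):
    V=np.array(c["view"]);R=V[:3,:3];o=-R.T@V[:3,3]
    d=R.T@np.array([(u-c["cx"])/c["fx"],(v-c["cy"])/c["fy"],1])
    return o+d*(z-o[2])/d[2]
def proj(c,p):
    V=np.array(c["view"]);q=V[:3,:3]@np.asarray(p)+V[:3,3]
    return np.array([c["fx"]*q[0]/q[2]+c["cx"],c["fy"]*q[1]/q[2]+c["cy"]])
E
python3 - <<'E'
from h import *
i=cv2.imread("pics/scene0.png")
cv2.imwrite("pics/crop1.png",np.hstack([cv2.resize(i[160:240,260:360],(0,0),fx=4,fy=4,interpolation=2),cv2.resize(i[250:330,340:440],(0,0),fx=4,fy=4,interpolation=2)]))
c=get_calibration("scene")
for u,v,z in((377,305,.011),(398,287,.011),(288,184,.064),(325,205,.03)): print(ray(c,u,v,z))
E
```

```text
[ 0.4242 -0.2981  0.011 ]
[ 0.5023 -0.2847  0.011 ]
[0.4589 0.1508 0.064 ]
[0.5187 0.0473 0.03  ]
```

View pics/crop1.png

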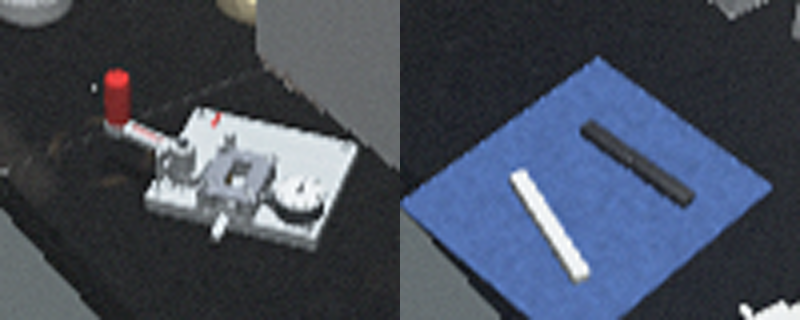

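The crop shows the gauge base corners, the tongue at (315,217) and the knob at (289,184). The white bar's ends are at (369,293) and (386,319). Next I fit the rough poses.

```bash
python3 - <<'E'
from h import *
from scipy.spatial.transform import Rotation as R
from scipy.optimize import least_squares
c=get_calibration("scene")
px=np.array([(297,210),(339.5,222),(349.25,197.5),(309.5,187),(289.25,184.2)])
k=np.array([-42,-14])+58*np.array([-np.cos(.27),np.sin(.27)])
P=np.array([(-62,-40,14),(68,-40,14),(68,72,14),(-62,72,14),(k[0],k[1],64)])/1000
f=lambda s:np.ravel([proj(c,R.from_euler('z',s[2]).apply(p)+[s[0],s[1],0]) for p in P]-px)
s=least_squares(f,[.5,.05,0]).x;print("gauge",s[:2],np.degrees(s[2]),f(s).round(1))
a=ray(c,369.5,293.5,.011);b=ray(c,385.75,318.75,.011)
print("bar",(a+b)/2,np.linalg.norm(a-b),np.degrees(np.arctan2(*(a-b)[[1,0]])),a,b)
a=ray(c,340+147,250+0,.0) 
o=monitor.get_obs();T=R.from_euler('xyz',o['tcp_rot'],degrees=True)
w=get_calibration("wrist");V=np.array(w["view"]);Rc=V[:3,:3].T;o2=-Rc@V[:3,3]
print("cam in tool",T.inv().apply(o2-o['ee_pos']));print(T.as_matrix().T@Rc); print(T.as_matrix())
E
```

```text
gauge [0.5161 0.0633] -54.14532112817577 [-1.  -0.1 -0.4 -1.2  1.1 -0.2  0.   0.6  0.4  1. ]
bar [ 0.4236 -0.3004  0.011 ] 0.07864186229402147 78.54734372427582 [ 0.4314 -0.2619  0.011 ] [ 0.4157 -0.339   0.011 ]
cam in tool [ 0.0814 -0.      0.0301]
[[-0.001  -0.9465 -0.3226]
 [ 1.     -0.0009 -0.0005]
 [ 0.0002 -0.3226  0.9465]]
[[-0.9124  0.4094 -0.0005]
 [ 0.4094  0.9124 -0.0011]
 [-0.     -0.0012 -1.    ]]
```

```bash
cat >> h.py <<'E'
from scipy.spatial.transform import Rotation as R
import math
def plan(pos,yaw,step=1.0,turnstep=1.0,n=None,g=1):
    "rows of tool-frame shifts/turns from the measured pose to a tool-down pose"
    o=monitor.get_obs();p=o["ee_pos"];T=R.from_euler("xyz",o["tcp_rot"],degrees=True)
    d=(np.asarray(pos)-p)/.04
    rv=(T.inv()*R.from_euler("xyz",[180,0,yaw],degrees=True)).as_rotvec()/.1
    n=n or max(math.ceil(np.linalg.norm(d)/step),math.ceil(np.linalg.norm(rv)/turnstep),1)
    print("n",n,"t",o["time"],"pos",p,"rot",o["tcp_rot"])
    for k in range(n):
        s=T.inv().apply(d/n);print(" ".join(f"{x:.2f}" for x in [*s,*rv/n,g])+";")
        T=T*R.from_rotvec(rv/n*.1)
E
python3 -c "
from h import *
plan([.42,-.325,.33],78.5,n=24)"
```

```text
n 24 t 0.1 pos [0.2252 0.5018 0.404 ] rot [-179.9324    0.0002  155.8339]
-0.54 -0.70 0.08 -0.00 0.00 0.56 1.00;
-0.58 -0.67 0.08 -0.00 0.00 0.56 1.00;
-0.61 -0.64 0.08 -0.00 0.00 0.56 1.00;
-0.65 -0.60 0.08 -0.00 0.00 0.56 1.00;
-0.68 -0.56 0.08 -0.00 0.00 0.56 1.00;
-0.71 -0.53 0.08 -0.00 0.00 0.56 1.00;
-0.74 -0.48 0.08 -0.00 0.00 0.56 1.00;
-0.77 -0.44 0.08 -0.00 0.00 0.56 1.00;
-0.79 -0.40 0.08 -0.00 0.00 0.56 1.00;
-0.81 -0.35 0.08 -0.00 0.00 0.56 1.00;
-0.83 -0.31 0.08 -0.00 0.00 0.56 1.00;
-0.85 -0.26 0.08 -0.00 0.00 0.56 1.00;
-0.86 -0.21 0.08 -0.00 0.00 0.56 1.00;
-0.87 -0.16 0.08 -0.00 0.00 0.56 1.00;
-0.88 -0.11 0.08 -0.00 0.00 0.56 1.00;
-0.88 -0.07 0.08 -0.00 0.00 0.56 1.00;
-0.88 -0.02 0.08 -0.00 0.00 0.56 1.00;
-0.88 0.03 0.08 -0.00 0.00 0.56 1.00;
-0.88 0.08 0.08 -0.00 0.00 0.56 1.00;
-0.87 0.13 0.08 -0.00 0.00 0.56 1.00;
-0.87 0.18 0.08 -0.00 0.00 0.56 1.00;
-0.85 0.23 0.08 -0.00 0.00 0.56 1.00;
-0.84 0.28 0.08 -0.00 0.00 0.56 1.00;
-0.82 0.32 0.08 -0.00 0.00 0.56 1.00;
```

{"name": "carry_out", "arguments": {
  "targets": "-0.54 -0.70 0.08 0 0 0.56 1;-0.58 -0.67 0.08 0 0 0.56 1;-0.61 -0.64 0.08 0 0 0.56 1;-0.65 -0.60 0.08 0 0 0.56 1;-0.68 -0.56 0.08 0 0 0.56 1;-0.71 -0.53 0.08 0 0 0.56 1;-0.74 -0.48 0.08 0 0 0.56 1;-0.77 -0.44 0.08 0 0 0.56 1",
  "newtons": 30
}}

```text
time: 0.77
ee_pos: [0.2906, 0.225, 0.3786]
tcp_rot: [-180.0, 0.0, 130.0]
wrist_force: [0.6, 0.3, -0.1]
opening: 0.0853
grasp_force: 0.0
```

{"name": "carry_out", "arguments": {
  "targets": "-0.79 -0.40 0.08 0 0 0.56 1;-0.81 -0.35 0.08 0 0 0.56 1;-0.83 -0.31 0.08 0 0 0.56 1;-0.85 -0.26 0.08 0 0 0.56 1;-0.86 -0.21 0.08 0 0 0.56 1;-0.87 -0.16 0.08 0 0 0.56 1;-0.88 -0.11 0.08 0 0 0.56 1;-0.88 -0.07 0.08 0 0 0.56 1"
}}

```text
time: 1.43
ee_pos: [0.3567, -0.0508, 0.3533]
tcp_rot: [180.0, 0.0, 104.3]
wrist_force: [0.5, 0.6, 1.0]
opening: 0.0856
grasp_force: 0.0
```

{"name": "carry_out", "arguments": {
  "targets": "-0.88 -0.02 0.08 0 0 0.56 1;-0.88 0.03 0.08 0 0 0.56 1;-0.88 0.08 0.08 0 0 0.56 1;-0.87 0.13 0.08 0 0 0.56 1;-0.87 0.18 0.08 0 0 0.56 1;-0.85 0.23 0.08 0 0 0.56 1;-0.84 0.28 0.08 0 0 0.56 1;-0.82 0.32 0.08 0 0 0.56 1"
}}

```text
time: 2.1
ee_pos: [0.4222, -0.3255, 0.3273]
tcp_rot: [-180.0, -0.0, 78.6]
wrist_force: [-0.5, 0.6, -0.1]
opening: 0.0854
grasp_force: 0.0
```

```bash
python3 - <<'E'
from h import *
o=monitor.get_obs();print(o["time"],o["ee_pos"],o["tcp_rot"],o["q"])
c=get_calibration("wrist");i=np.ascontiguousarray(camera("wrist")[:,:,::-1])
cv2.imwrite("pics/w1.png",i)
m=(i.min(2)>150).astype(np.uint8)
n,l,s,ce=cv2.connectedComponentsWithStats(m)
for k in range(1,n):
    if s[k,4]>150:
        r=cv2.minAreaRect(np.argwhere(l==k)[:,::-1].astype(np.float32));b=cv2.boxPoints(r)
        ends=[(b[j]+b[(j+1)%4])/2 for j in range(4)]
        e=min([(0,2),(1,3)],key=lambda q:-np.linalg.norm(ends[q[0]]-ends[q[1]]))
        A,B=[ray(c,*ends[q],.011) for q in e]
        print(s[k],r,A,B,(A+B)/2,np.linalg.norm(A-B),np.degrees(np.arctan2(*(A-B)[[1,0]])))
E
```

```text
2.1 [ 0.4222 -0.3255  0.3273] [-179.9768   -0.0137   78.6442] [-37.6328   1.8035  -1.8158  86.4075   0.002   63.723 ]
[    0     0   302   302 46224] ((127.68761444091797, 147.5133514404297), (258.1236572265625, 305.9832458496094), 79.73666381835938) [ 0.3973 -0.2454  0.011 ] [ 0.0788 -0.2361  0.011 ] [ 0.2381 -0.2407  0.011 ] 0.318568643262602 -1.663190883414622
[  0  56  13  31 219] ((6.0, 71.0), (30.0, 12.0), 90.0) [ 0.1686 -0.1422  0.011 ] [ 0.1547 -0.1651  0.011 ] [ 0.1616 -0.1536  0.011 ] 0.026722916533736808 58.78873281794286
[ 569   60   71  128 7395] ((606.4598388671875, 123.50183868408203), (124.248046875, 70.8447036743164), 87.36756134033203) [ 0.7018 -0.2543  0.011 ] [ 0.7216 -0.3777  0.011 ] [ 0.7117 -0.316   0.011 ] 0.12498092106434923 99.11118392955478
[193  94  47  21 433] ((215.0961456298828, 102.98076629638672), (15.689289093017578, 46.87174987792969), 78.69007110595703) [ 0.3648 -0.2185  0.011 ] [ 0.3191 -0.2177  0.011 ] [ 0.342  -0.2181  0.011 ] 0.04563553987191177 -1.001408381335627
[312 128  11  78 829] ((317.0, 166.5), (77.0, 10.0), 90.0) [ 0.4328 -0.26    0.011 ] [ 0.4167 -0.338   0.011 ] [ 0.4247 -0.299   0.011 ] 0.0797131470941966 78.3160227224946
[ 339  240  185   60 3070] ((430.539794921875, 253.05560302734375), (48.47857666015625, 185.13983154296875), 74.42217254638672) [ 0.6306 -0.4088  0.011 ] [ 0.4264 -0.4323  0.011 ] [ 0.5285 -0.4205  0.011 ] 0.2055111388154044 6.553815510687878
```

View pics/w1.png

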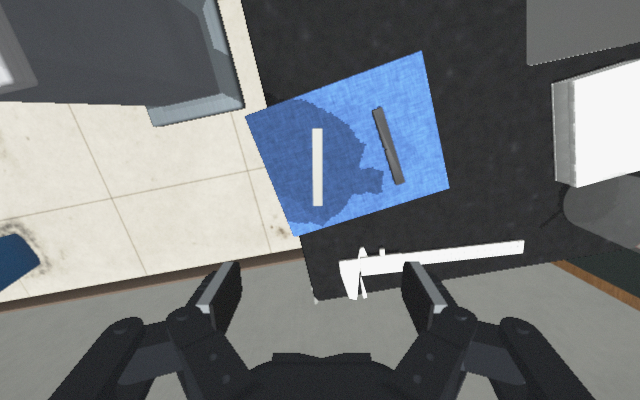

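The wrist picture shows the white bar upright at (317,128)–(317,206). It measures 79.7 mm long with a heading of 78.3°, which matches the scene fix. The black bar at (388,145) is clear of the fingers, so I'll descend on the tail.

```bash
python3 -c "
from h import *
plan([.4195,-.3243,.178],78.3,n=8,g=0)"
```

```text
n 8 t 2.15 pos [ 0.4232 -0.3297  0.3252] rot [-179.9359    0.06     78.3089]
0.01 -0.01 0.46 -0.00 0.00 0.00 0.00;
0.01 -0.01 0.46 -0.00 0.00 0.00 0.00;
0.01 -0.01 0.46 -0.00 0.00 0.00 0.00;
0.01 -0.01 0.46 -0.00 0.00 0.00 0.00;
0.01 -0.01 0.46 -0.00 0.00 0.00 0.00;
0.01 -0.01 0.46 -0.00 0.00 0.00 0.00;
0.01 -0.01 0.46 -0.00 0.00 0.00 0.00;
0.01 -0.01 0.46 -0.00 0.00 0.00 0.00;
```

{"name": "carry_out", "arguments": {
  "targets": "0.03 -0.03 0.7 0 0 0 0;0.03 -0.03 0.7 0 0 0 0;0.03 -0.03 0.7 0 0 0 0;0.02 -0.03 0.7 0 0 0 0;0 0 0.5 0 0 0 0;0 0 0.2 0 0 0 0;0 0 0.1 0 0 0 0;0 0 0 0 0 0 0"
}}

```text
time: 2.82
ee_pos: [0.4184, -0.3183, 0.1837]
tcp_rot: [-180.0, -0.0, 78.8]
wrist_force: [0.4, 0.4, 2.0]
opening: 0.0427
grasp_force: 0.0
```

```bash
python3 -c "
from h import *
o=monitor.get_obs();print(o)"
```

```text
{'time': 2.8167, 'q': array([-37.2634,   3.408 , -16.1558,  70.4745,  -0.0019,  63.9036]), 'qd': array([-0.0222, -0.9628,  1.795 ,  0.9376,  0.0212,  0.1666]), 'joint_efforts': array([ -0.0059, -48.126 ,  44.2204,  -0.3159,  -0.0003,  -0.    ]), 'ee_pos': array([ 0.4184, -0.3183,  0.1837]), 'tcp_rot': array([-179.9647,   -0.0151,   78.833 ]), 'wrist_force': array([0.3801, 0.4425, 1.9825]), 'torque': array([-0.0624,  0.0444, -0.0023]), 'grasp_force': 0.0, 'opening': 0.04268186785576711}
```

{"name": "carry_out", "arguments": {
  "targets": "-0.14 0.06 0.13 0 0 0 0;0 0 0 0 0 0 0;0 0 0 0 0 0 0;0 0 0 0 0 0 -1;0 0 0 0 0 0 -1;0 0 0 0 0 0 -1;0 0 0 0 0 0 -1;0 0 0 0 0 0 -1"
}}

```text
time: 3.48
ee_pos: [0.4198, -0.3244, 0.1791]
tcp_rot: [180.0, 0.0, 78.8]
wrist_force: [-0.8, 0.7, 3.8]
opening: 0.0087
grasp_force: 31.7
```

{"name": "carry_out", "arguments": {
  "targets": "0 0 0 0 0 0 -1;0 0 0 0 0 0 -1;0 0 -0.2 0 0 0 -1;0 0 -0.3 0 0 0 -1;0 0 -0.5 0 0 0 -1;0 0 -0.6 0 0 0 -1;0 0 -0.4 0 0 0 -1;0 0 0 0 0 0 -1"
}}

```text
time: 4.15
ee_pos: [0.4203, -0.3248, 0.2635]
tcp_rot: [179.7, 0.2, 78.8]
wrist_force: [1.0, -0.4, 0.4]
opening: 0.0086
grasp_force: 31.2
```

```bash
python3 -c "
from h import *
plan([.4098,-.0116,.28],35.85,n=10,g=-1)"
```

```text
n 10 t 4.15 pos [ 0.4203 -0.3248  0.2635] rot [179.6975   0.1506  78.8239]
0.76 -0.18 -0.04 0.01 0.00 0.75 -1.00;
0.75 -0.23 -0.04 0.01 0.00 0.75 -1.00;
0.73 -0.29 -0.04 0.01 0.00 0.75 -1.00;
0.70 -0.34 -0.04 0.01 0.00 0.75 -1.00;
0.68 -0.40 -0.04 0.01 0.00 0.75 -1.00;
0.64 -0.44 -0.04 0.01 0.00 0.75 -1.00;
0.61 -0.49 -0.04 0.01 0.00 0.75 -1.00;
0.57 -0.54 -0.04 0.01 0.00 0.75 -1.00;
0.53 -0.58 -0.04 0.01 0.00 0.75 -1.00;
0.48 -0.62 -0.04 0.01 0.00 0.75 -1.00;
```

{"name": "carry_out", "arguments": {
  "targets": "0.76 -0.18 -0.04 0 0 0.75 -1;0.75 -0.23 -0.04 0 0 0.75 -1;0.73 -0.29 -0.04 0 0 0.75 -1;0.70 -0.34 -0.04 0 0 0.75 -1;0.68 -0.40 -0.04 0 0 0.75 -1;0.64 -0.44 -0.04 0 0 0.75 -1;0.61 -0.49 -0.04 0 0 0.75 -1;0.57 -0.54 -0.04 0 0 0.75 -1"
}}

```text
time: 4.82
ee_pos: [0.4108, -0.0726, 0.2718]
tcp_rot: [180.0, -0.0, 44.2]
wrist_force: [0.2, 1.1, 0.8]
opening: 0.0086
grasp_force: 31.2
```

{"name": "carry_out", "arguments": {
  "targets": "0.53 -0.58 -0.04 0 0 0.75 -1;0.48 -0.62 -0.04 0 0 0.75 -1;0 0 0 0 0 0 -1;0 0 0 0 0 0 -1;0 0 0 0 0 0 -1;0 0 0 0 0 0 -1;0 0 0 0 0 0 -1;0 0 0 0 0 0 -1"
}}

```text
time: 5.48
ee_pos: [0.4088, -0.0121, 0.2746]
tcp_rot: [-180.0, 0.0, 35.8]
wrist_force: [0.3, 1.0, -0.6]
opening: 0.0086
grasp_force: 31.2
```

```bash
python3 - <<'E'
from h import *
o=monitor.get_obs();print(o["time"],o["ee_pos"],o["tcp_rot"],o["q"],o["opening"],o["qd"])
c=get_calibration("wrist");i=np.ascontiguousarray(camera("wrist")[:,:,::-1])
cv2.imwrite("pics/w2.png",i);np.save("w2.npy",np.array([c["fx"],c["fy"],c["cx"],c["cy"],*np.ravel(c["view"])]))
cv2.imwrite("pics/w2c.png",cv2.resize(i[0:300,160:480],(0,0),fx=2,fy=2,interpolation=2))
print(o["opening"])
E
```

```text
5.4833 [ 0.4088 -0.0121  0.2746] [-179.9929    0.016    35.7805] [ -1.6892 -15.1476 -22.9896  82.175   -0.0041 142.5303] 0.008574520680279963 [ 0.1886 -0.0905  0.0179 -0.04    0.0391  0.1991]
0.008574520680279963
```

View pics/w2c.png

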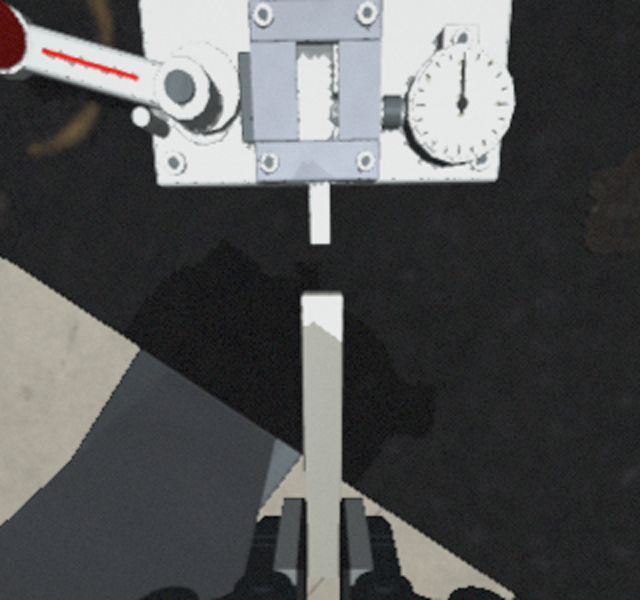

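The gauge is straight ahead with its tongue end at crop (320,243). The cover's front corners are at (249,180) and (380,180), and the bar's nose is at (322,295), held straight. I'll refit the gauge from this picture.

```bash
python3 - <<'E'
from h import *
from scipy.optimize import least_squares
a=np.load("w2.npy");c=dict(fx=a[0],fy=a[1],cx=a[2],cy=a[3],view=a[4:].reshape(4,4))
px=np.array([(158,182),(497,180),(311,243),(330,243),(249,180),(380,180),(180,87)])/2+[160,0]
P=np.array([(-62,-40,14),(68,-40,14),(-5.5,-62,14),(2.5,-62,14),(-22,-40,32),(21,-40,32),(-42,-14,51)])/1000
f=lambda s:np.ravel([proj(c,R.from_euler('z',s[2]).apply(p)+[s[0],s[1],0]) for p in P]-px)
s=least_squares(f,[.516,.063,-.945],loss="soft_l1").x;print(s[:2],np.degrees(s[2]),f(s).round(1))
zb=.2746-.178+.007+.004  # bar top
for q in((302,295),(343,295),(304,480),(341,480)):
    w=ray(c,q[0]/2+160,q[1]/2,zb)[:3]; print("bar top pt in gauge mm",R.from_euler('z',-s[2]).apply(w-[s[0],s[1],0])*1000)
np.save("g.npy",s)
g=lambda x,y:R.from_euler('z',s[2]).apply([x/1e3,y/1e3,0])[:2]+s[:2]
print("tcp in gauge",R.from_euler('z',-s[2]).apply([.4088-s[0],-.0121-s[1],0])*1000)
for y in(-132,-60):print(y,g(-1.5,y))
E
```

```text
[0.5204 0.0681] -53.42061395946885 [-0.4  1.8  1.2  0.1 -1.9  0.3 -1.2  0.1  4.1  0.3  0.1 -0.7  0.  -1.1]
bar top pt in gauge mm [ -4.6409 -70.5071 107.6   ]
bar top pt in gauge mm [  5.1927 -70.6551 107.6   ]
bar top pt in gauge mm [  -5.402  -119.3481  107.6   ]
bar top pt in gauge mm [   4.5039 -119.5011  107.6   ]
tcp in gauge [  -2.0583 -137.4124    0.    ]
-132 [ 0.4135 -0.0093]
-60 [0.4713 0.0336]
```

{"name": "carry_out", "arguments": {
  "targets": "0 -0.02 0.5 0 0 0 -1;0 0 0.5 0 0 0 -1;0 0 0.5 0 0 0 -1;0 0 0.4 0 0 0 -1;0 0 0.16 0 0 0 -1;0 0 0 0 0 0 -1;0 0 0 0 0 0 -1;0 0 0 0 0 0 -1"
}}

```text
time: 6.2
ee_pos: [0.4088, -0.0107, 0.1934]
tcp_rot: [180.0, -0.1, 35.8]
wrist_force: [-0.2, 0.3, 0.1]
opening: 0.0084
grasp_force: 31.2
```

```bash
python3 - <<'E'
from h import *
o=monitor.get_obs();print(o["time"],o["ee_pos"],o["tcp_rot"],o["wrist_force"])
s=np.load("g.npy")
i=np.ascontiguousarray(camera("wrist")[:,:,::-1]);cv2.imwrite("pics/w3.png",i)
j=np.ascontiguousarray(camera("side")[:,:,::-1]);cv2.imwrite("pics/s3.png",j)
c=get_calibration("side");u,v=proj(c,[.46,.02,.02]).astype(int);print(u,v)
cv2.imwrite("pics/w3c.png",np.hstack([cv2.resize(i[40:340,170:470],(400,400)),cv2.resize(j[v-60:v+40,u-60:u+40],(400,400),interpolation=2)]))
E
```

```text
6.2 [ 0.4088 -0.0107  0.1934] [179.9513  -0.0628  35.8424] [-0.1839  0.2624  0.1015]
325 212
```

View pics/w3c.png

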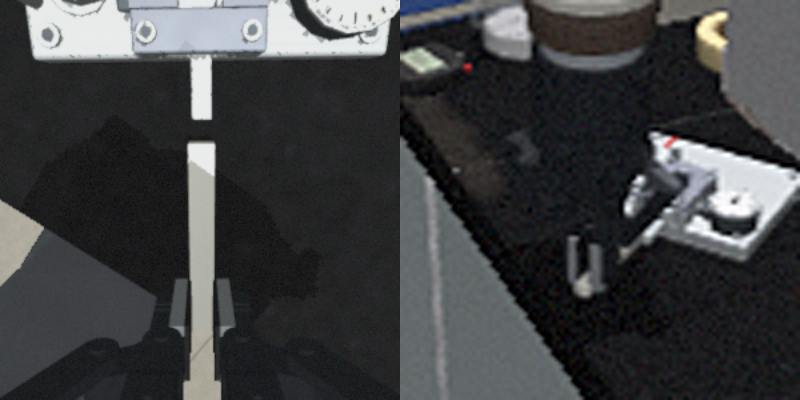

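The bar's nose (crop x 201) lines up with the tongue (x 201.5), just short of it. Now I insert, dropping about 2 mm.

{"name": "carry_out", "arguments": {
  "targets": "0 0 0.05 0 0 0 -1;0.25 0 0 0 0 0 -1;0.25 0 0 0 0 0 -1;0.25 0 0 0 0 0 -1;0.25 0 0 0 0 0 -1;0 0 0 0 0 0 -1;0 0 0 0 0 0 -1;0 0 0 0 0 0 -1"
}}

```text
time: 6.97
ee_pos: [0.4408, 0.013, 0.1901]
tcp_rot: [-180.0, 0.0, 35.9]
wrist_force: [-0.3, 0.4, 0.4]
opening: 0.0092
grasp_force: 31.2
```

{"name": "carry_out", "arguments": {
  "targets": "0.15 0 0 0 0 0 -1;0.15 0 0 0 0 0 -1;0.15 0 0 0 0 0 -1;0.15 0 0 0 0 0 -1;0 0 0 0 0 0 -1;0 0 0 0 0 0 -1;0 0 0 0 0 0 -1;0 0 0 0 0 0 -1"
}}

```text
time: 7.63
ee_pos: [0.4601, 0.0269, 0.1903]
tcp_rot: [-180.0, 0.0, 35.9]
wrist_force: [-0.9, 0.3, 0.0]
opening: 0.0087
grasp_force: 31.2
```

```bash
python3 - <<'E'
from h import *
o=monitor.get_obs();print(o["time"],o["ee_pos"],o["tcp_rot"],o["wrist_force"],o["torque"])
i=np.ascontiguousarray(camera("wrist")[:,:,::-1]);cv2.imwrite("pics/w4.png",i)
cv2.imwrite("pics/w4c.png",cv2.resize(i[0:300,170:470],(600,600),interpolation=2))
E
```

```text
7.6333 [0.4601 0.0269 0.1903] [-179.9953    0.0022   35.8558] [-0.9168  0.3195  0.0314] [0.2464 0.0449 0.0764]
```

View pics/w4c.png

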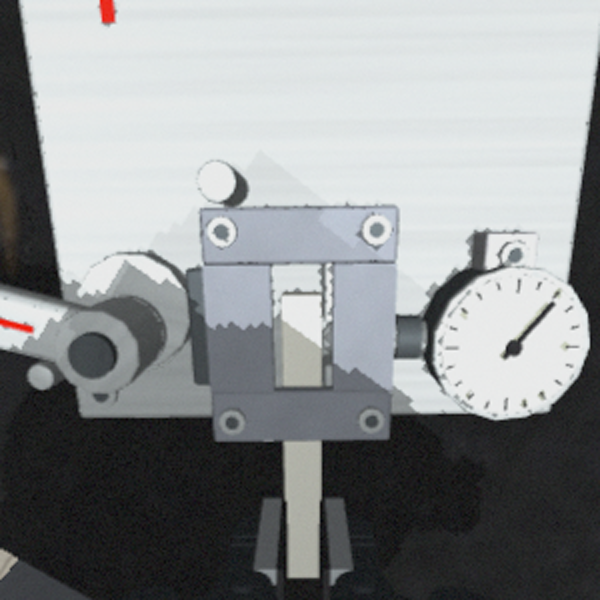

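The bar is in the slot. Its nose shows through the window at crop (301,293), clear of both sides, with about 13 mm to go. I'll push gently until it touches the stop.

{"name": "carry_out", "arguments": {
  "targets": "0.08 0 0 0 0 0 -1;0.08 0 0 0 0 0 -1;0.08 0 0 0 0 0 -1;0.06 0 0 0 0 0 -1;0 0 0 0 0 0 -1;0 0 0 0 0 0 -1;0 0 0 0 0 0 -1;0 0 0 0 0 0 -1"
}}

```text
time: 8.35
ee_pos: [0.4698, 0.0339, 0.1902]
tcp_rot: [-180.0, 0.0, 35.8]
wrist_force: [-2.8, -0.8, 0.3]
opening: 0.0088
grasp_force: 31.2
```

{"name": "carry_out", "arguments": {
  "targets": "0.03 0 0 0 0 0 -1;0 0 0 0 0 0 -1;0.02 0 0 0 0 0 -1;0 0 0 0 0 0 -1;0.02 0 0 0 0 0 -1;0 0 0 0 0 0 -1;0 0 0 0 0 0 -1;0 0 0 0 0 0 -1"
}}

```text
time: 9.02
ee_pos: [0.4707, 0.0346, 0.1901]
tcp_rot: [180.0, 0.3, 35.8]
wrist_force: [-15.0, -10.5, 10.0]
opening: 0.0086
grasp_force: 32.3
```

Contact at 18 N, at the predicted home position. I'll relieve the push, release and rise.

{"name": "carry_out", "arguments": {
  "targets": "-0.04 0 0 0 0 0 -1;0 0 0 0 0 0 -1;0 0 0 0 0 0 -0.6;0 0 0 0 0 0 -0.6;0 0 0 0 0 0 -0.6;0 0 0 0 0 0 -0.6;0 0 -0.2 0 0 0 -0.6;0 0 -0.5 0 0 0 -0.6"
}}

```text
time: 9.68
ee_pos: [0.4702, 0.0347, 0.2168]
tcp_rot: [-179.9, 0.2, 35.9]
wrist_force: [0.1, 0.0, -0.6]
opening: 0.0174
grasp_force: 0.0
```

{"name": "carry_out", "arguments": {
  "targets": "0 0 -0.6 0 0 0 -0.6;0 0 -0.6 0 0 0 -0.6;0 0 -0.6 0 0 0 -0.6;0 0 -0.3 0 0 0 -0.6;0 0 0 0 0 0 -0.6;0 0 0 0 0 0 -0.6;0 0 0 0 0 0 -0.6;0 0 0 0 0 0 -0.6"
}}

```text
time: 10.35
ee_pos: [0.4706, 0.0346, 0.3008]
tcp_rot: [-179.9, 0.1, 35.9]
wrist_force: [-0.8, 0.2, -0.5]
opening: 0.0173
grasp_force: 0.0
```

```bash
python3 - <<'E'
from h import *
o=monitor.get_obs();print(o["time"],o["ee_pos"],o["tcp_rot"],o["q"],o["wrist_force"])
c=get_calibration("wrist");i=np.ascontiguousarray(camera("wrist")[:,:,::-1]);cv2.imwrite("pics/w5.png",i)
np.save("w5.npy",np.array([c["fx"],c["fy"],c["cx"],c["cy"],*np.ravel(c["view"])]))
cv2.imwrite("pics/w5c.png",cv2.resize(i[0:300,120:520],(800,600),interpolation=2))
E
```

```text
10.35 [0.4706 0.0346 0.3008] [-179.9309    0.1106   35.8565] [  4.2063  -6.4423 -12.7132  83.8595   0.0008 148.3498] [-0.8244  0.1937 -0.5073]
```

View pics/w5c.png

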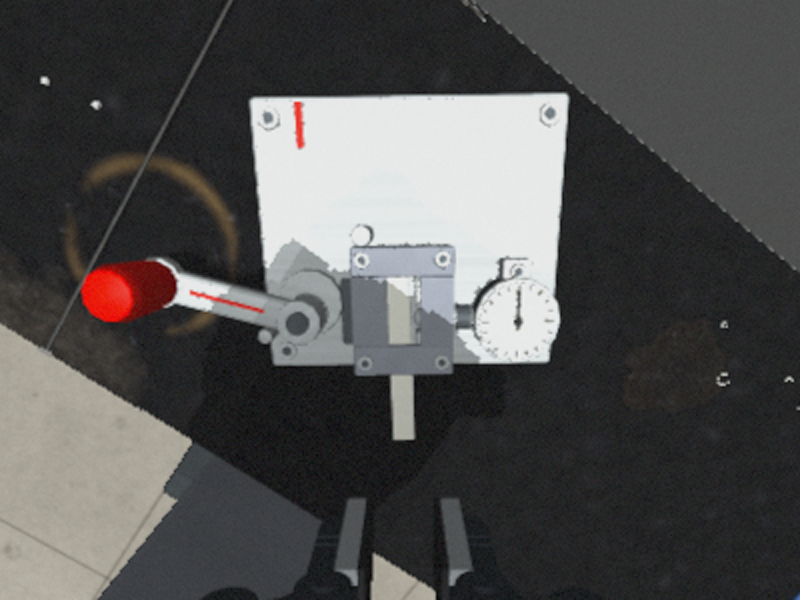

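The bar lies home: its tail is at crop (402,439) and it fills the window. The lever is open with the knob top at (108,293) and the pin at (297,321). I'll refit from the base corners.

```bash
python3 - <<'E'
from h import *
from scipy.optimize import least_squares
a=np.load("w5.npy");c=dict(fx=a[0],fy=a[1],cx=a[2],cy=a[3],view=a[4:].reshape(4,4))
full=lambda u,v:np.array([u/2+120,v/2])
px=np.array([full(*q) for q in((250,97),(569,95),(549,361),(274,363),(297,321))])
P=np.array([(-62,72,14),(68,72,14),(68,-40,14),(-62,-40,14),(-42,-14,51)])/1000
f=lambda s:np.ravel([proj(c,R.from_euler('z',s[2]).apply(p)+[s[0],s[1],0]) for p in P]-px)
s=least_squares(f,[.516,.063,-.945]).x;print(s[:2],np.degrees(s[2]),f(s).round(1));np.save("g.npy",s)
ig=lambda w:R.from_euler('z',-s[2]).apply(np.asarray(w)-[s[0],s[1],0])*1000
print("tail",ig(ray(c,*full(402,439),.022)),"knob",ig(ray(c,*full(108,293),.084)),ray(c,*full(108,293),.084))
g=lambda x,y:R.from_euler('z',s[2]).apply([x/1e3,y/1e3,0])[:2]+s[:2]
print("pivot",g(-42,-14))
for q in np.arange(0,1.45,.13):
    h=np.pi-.27-q; print(q.round(2),g(-42+58*np.cos(h),-14+58*np.sin(h)))
print("tcp",ig(monitor.get_obs()["ee_pos"]))
E
```

```text
[0.5202 0.0682] -53.77177294313294 [-0.4 -0.9  1.1 -1.3  0.4  1.  -1.   1.  -0.1  1. ]
tail [ -1.3608 -74.4769  22.    ] knob [-96.766    1.9079  84.    ] [0.4646 0.1474 0.084 ]
pivot [0.4841 0.0938]
0.0 [0.4635 0.148 ]
0.13 [0.4707 0.1503]
0.26 [0.4782 0.1515]
0.39 [0.4857 0.1518]
0.52 [0.4932 0.1511]
0.65 [0.5005 0.1494]
0.78 [0.5076 0.1468]
0.91 [0.5143 0.1433]
1.04 [0.5205 0.139 ]
1.17 [0.526  0.1339]
1.3 [0.5309 0.1281]
1.43 [0.5349 0.1218]
tcp [ -2.1939 -59.8044 300.9104]
```

Bar centre comes out at y ≈ -34.5, so it is home, and the knob fix agrees with the geometry to about 1 mm. Next I go above the knob.

```bash
python3 -c "
from h import *
plan([.464,.1477,.30],125,n=16,g=0.2)"
```

```text
n 16 t 10.4 pos [0.4707 0.0346 0.3009] rot [-179.9337    0.1025   35.8569]
0.10 -0.15 0.00 -0.00 0.00 -0.97 0.20;
0.11 -0.14 0.00 -0.00 0.00 -0.97 0.20;
0.12 -0.13 0.00 -0.00 0.00 -0.97 0.20;
0.13 -0.12 0.00 -0.00 0.00 -0.97 0.20;
0.14 -0.10 0.00 -0.00 0.00 -0.97 0.20;
0.15 -0.09 0.00 -0.00 0.00 -0.97 0.20;
0.16 -0.07 0.00 -0.00 0.00 -0.97 0.20;
0.17 -0.06 0.00 -0.00 0.00 -0.97 0.20;
0.17 -0.04 0.00 -0.00 0.00 -0.97 0.20;
0.18 -0.02 0.00 -0.00 0.00 -0.97 0.20;
0.18 -0.01 0.00 -0.00 0.00 -0.97 0.20;
0.18 0.01 0.00 -0.00 0.00 -0.97 0.20;
0.17 0.03 0.00 -0.00 0.00 -0.97 0.20;
0.17 0.05 0.00 -0.00 0.00 -0.97 0.20;
0.17 0.06 0.00 -0.00 0.00 -0.97 0.20;
0.16 0.08 0.00 -0.00 0.00 -0.97 0.20;
```

{"name": "carry_out", "arguments": {
  "targets": "0.10 -0.15 0 0 0 -0.97 0.2;0.11 -0.14 0 0 0 -0.97 0.2;0.12 -0.13 0 0 0 -0.97 0.2;0.13 -0.12 0 0 0 -0.97 0.2;0.14 -0.10 0 0 0 -0.97 0.2;0.15 -0.09 0 0 0 -0.97 0.2;0.16 -0.07 0 0 0 -0.97 0.2;0.17 -0.06 0 0 0 -0.97 0.2"
}}

```text
time: 11.07
ee_pos: [0.467, 0.0913, 0.3013]
tcp_rot: [-179.9, 0.0, 80.6]
wrist_force: [-0.3, -0.4, 0.2]
opening: 0.0515
grasp_force: 0.0
```

{"name": "carry_out", "arguments": {
  "targets": "0.17 -0.04 0 0 0 -0.97 0.2;0.18 -0.02 0 0 0 -0.97 0.2;0.18 -0.01 0 0 0 -0.97 0.2;0.18 0.01 0 0 0 -0.97 0.2;0.17 0.03 0 0 0 -0.97 0.2;0.17 0.05 0 0 0 -0.97 0.2;0.17 0.06 0 0 0 -0.97 0.2;0.16 0.08 0 0 0 -0.97 0.2"
}}

```text
time: 11.73
ee_pos: [0.4639, 0.1483, 0.3013]
tcp_rot: [-179.9, -0.0, 125.1]
wrist_force: [-0.3, -0.2, 0.8]
opening: 0.0515
grasp_force: 0.0
```

{"name": "carry_out", "arguments": {
  "targets": "0 0 0 0 0 0 0.2;0 0 0 0 0 0 0.2;0 0 0 0 0 0 0.2;0 0 0 0 0 0 0.2;0 0 0 0 0 0 0.2;0 0 0 0 0 0 0.2;0 0 0 0 0 0 0.2;0 0 0 0 0 0 0.2"
}}

```text
time: 12.4
ee_pos: [0.4641, 0.1479, 0.3023]
tcp_rot: [180.0, -0.0, 124.7]
wrist_force: [0.7, 1.2, 0.3]
opening: 0.0513
grasp_force: 0.0
```

```bash
python3 - <<'E'
from h import *
o=monitor.get_obs();print(o["time"],o["ee_pos"],o["tcp_rot"],o["q"])
c=get_calibration("wrist");i=np.ascontiguousarray(camera("wrist")[:,:,::-1]);cv2.imwrite("pics/w6.png",i)
x=i.astype(int);m=((x[:,:,2]>110)&(x[:,:,1]<70)&(x[:,:,0]<70)).astype(np.uint8)
n,l,s,ce=cv2.connectedComponentsWithStats(m)
for k in range(1,n):
    if s[k,4]>60: print(s[k],ce[k],ray(c,*ce[k],.084))
print(proj(c,[.464,.1477,.084]),proj(c,[.464,.1477,.042]))
plan([.464,.1477,.220],125,n=6,g=0.2)
cv2.imwrite("pics/w6c.png",i)
E
```

```text
12.4 [0.4641 0.1479 0.3023] [179.9994  -0.0017 124.747 ] [ 17.6724  -4.451  -10.7067  83.7441   0.0018  72.9254]
[307 201  25  37 732] [318.9413 218.9153] [0.4589 0.1538 0.084 ]
[319.9444 229.0266] [320.1184 209.7109]
n 6 t 12.45 pos [0.4641 0.1479 0.3023] rot [179.993    0.0049 124.7553]
-0.00 -0.00 0.34 0.00 0.00 -0.01 0.20;
-0.00 -0.00 0.34 0.00 0.00 -0.01 0.20;
-0.00 -0.00 0.34 0.00 0.00 -0.01 0.20;
-0.00 -0.00 0.34 0.00 0.00 -0.01 0.20;
-0.00 -0.00 0.34 0.00 0.00 -0.01 0.20;
-0.00 -0.00 0.34 0.00 0.00 -0.01 0.20;
```

View pics/w6c.png

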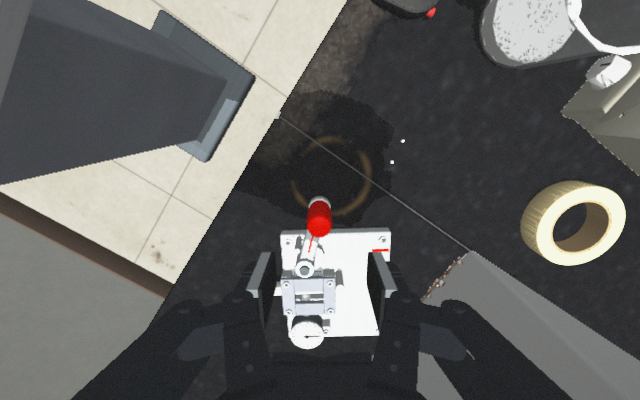

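The knob is centred between the fingers at (319,219). The grey box stands to the right, with a corner near (470,252). I'll work out its clearance at the lever's end position.

```bash
python3 - <<'E'
from h import *
c=get_calibration("wrist")
print(ray(c,470,252,0),ray(c,428,297,0)); s=get_calibration("scene")
print(ray(s,325,112+0,0),ray(s,240/.75+0,122/.75,0))
# arc rows: 13 rows of 0.1 rad around the pivot, in the tool frame
piv=np.array([.4841,.0938]);yaw=np.radians(124.75);p0=np.array([.4641,.1479])
k=p0-piv;print(np.linalg.norm(k),np.degrees(np.arctan2(k[1],k[0])))
rot=lambda a,v:R.from_euler('z',a).apply([*v,0])[:2]
d=(rot(-.1,k)-k)/.04
print("per-0.1rad shift in tool x,y:",d@[np.cos(yaw),np.sin(yaw)],d@[np.sin(yaw),-np.cos(yaw)])
E
```

```text
[0.6334 0.1878 0.    ] [0.6347 0.1184 0.    ]
[0.8653 0.5352 0.    ] [0.6527 0.2636 0.    ]
0.05767850552848955 110.2886358526122
per-0.1rad shift in tool x,y: -0.042925292500067415 0.13759600431352478
```

{"name": "carry_out", "arguments": {
  "targets": "0 0 0.5 0 0 0 0.2;0 0 0.5 0 0 0 0.2;0 0 0.5 0 0 0 0.2;0 0 0.4 0 0 0 0.2;0 0 0.15 0 0 0 0.2;0 0 0 0 0 0 0.2;0 0 0 0 0 0 0.2;0 0 0 0 0 0 0.2"
}}

```text
time: 13.12
ee_pos: [0.4644, 0.1481, 0.2215]
tcp_rot: [179.9, 0.0, 124.8]
wrist_force: [-0.3, 0.2, 0.6]
opening: 0.0511
grasp_force: 0.0
```

{"name": "carry_out", "arguments": {
  "targets": "0 0 0.03 0 0 -1 0.2;0 0 0 0 0 -1 0.2;0 0 0 0 0 -1 0.2;0 0 0 0 0 0 -0.7;0 0 0 0 0 0 -1;0 0 0 0 0 0 -1;0 0 0 0 0 0 -1;0 0 0 0 0 0 -1",
  "newtons": 40
}}

```text
time: 13.78
ee_pos: [0.4642, 0.148, 0.2199]
tcp_rot: [180.0, 0.0, 141.9]
wrist_force: [-0.4, -0.5, 5.5]
opening: 0.0182
grasp_force: 39.1
```

```bash
cat > arc.py <<'E'
from h import *
import sys
o=monitor.get_obs();print(o["time"],o["ee_pos"],o["tcp_rot"],o["wrist_force"],o["opening"],o["grasp_force"],o["q"])
piv=np.array([.4841,.0938]);yaw=np.radians(o["tcp_rot"][2]);k=o["ee_pos"][:2]-piv
a=np.arctan2(k[1],k[0]);lever=np.radians(36.23+90-15.47)-a
print("r",np.linalg.norm(k),"lever~",lever)
t=float(sys.argv[1]) # turn per row
r=.058;d=r*np.array([np.cos(a-t)-np.cos(a),np.sin(a-t)-np.sin(a)])/.04
print("x,y",d@[np.cos(yaw),np.sin(yaw)],d@[np.sin(yaw),-np.cos(yaw)])
E
python3 arc.py .1
```

```text
13.7833 [0.4642 0.148  0.2199] [179.9582   0.0448 141.8603] [-0.4207 -0.5299  5.4732] 0.018224529429915818 39.1198095981963 [ 17.6813  -3.0859 -18.5719  74.4543  -0.0136  55.8209]
r 0.05768875637441208 lever~ 0.01098815011015053
x,y -0.0822920278234071 0.1193126446048921
```

{"name": "carry_out", "arguments": {
  "targets": "-0.082 0.119 0 0 0 1 -1;-0.082 0.119 0 0 0 1 -1;-0.082 0.119 0 0 0 1 -1;-0.082 0.119 0 0 0 1 -1;-0.082 0.119 0 0 0 1 -1;0 0 0 0 0 0 -1;0 0 0 0 0 0 -1;0 0 0 0 0 0 -1"
}}

```text
time: 14.45
ee_pos: [0.4924, 0.1503, 0.2198]
tcp_rot: [-180.0, 0.1, 113.2]
wrist_force: [-4.1, -6.8, 8.0]
opening: 0.0187
grasp_force: 39.5
```

```bash
python3 arc.py .1
```

```text
14.45 [0.4924 0.1503 0.2198] [-179.9543    0.0868  113.1722] [-4.0613 -6.7994  8.0491] 0.018697057895075652 39.512474548537284 [ 16.9945   0.7526 -14.8029  74.4805  -0.0912  83.8224]
r 0.05711338078352685 lever~ 0.5082663000140168
x,y -0.08188295492975267 0.119593756935192
```

{"name": "carry_out", "arguments": {
  "targets": "-0.08 0.12 0 0 0 1 -1;-0.08 0.12 0 0 0 1 -1;-0.08 0.12 0 0 0 1 -1;-0.08 0.12 0 0 0 1 -1;-0.08 0.12 0 0 0 1 -1;0 0 0 0 0 0 -1;0 0 0 0 0 0 -1;0 0 0 0 0 0 -1"
}}

```text
time: 15.12
ee_pos: [0.518, 0.1392, 0.2197]
tcp_rot: [-179.8, 0.2, 84.5]
wrist_force: [-12.0, -10.6, 13.8]
opening: 0.0185
grasp_force: 40.0
```

```bash
python3 arc.py .1
```

```text
15.1167 [0.518  0.1392 0.2197] [-179.8494    0.1948   84.5125] [-12.0075 -10.5713  13.8107] 0.01852754970401184 39.995458361227065 [ 15.0655   3.7725 -11.6982  74.7387  -0.1295 110.5535]
r 0.056611003082022125 lever~ 1.0036598572594198
x,y -0.08130639189308053 0.11998648108528928
```

{"name": "carry_out", "arguments": {
  "targets": "-0.11 0.10 0 0 0 1 -1;-0.08 0.12 0 0 0 1 -1;-0.08 0.12 0 0 0 1 -1;0 0 0 0 0 0 -1;0 0 0 0 0 0 -1;0 0 0 0 0 0 -1;0 0 0 0 0 0 -1;0 0 0 0 0 0 -1"
}}

```text
time: 15.78
ee_pos: [0.5292, 0.1265, 0.2197]
tcp_rot: [-179.9, 0.1, 67.4]
wrist_force: [-11.9, -5.2, 11.7]
opening: 0.0188
grasp_force: 39.9
```

```bash
python3 arc.py .1; python3 - <<'E'
from h import *
a=camera("wrist")[:,:,::-1];b=camera("scene")[:,:,::-1];d=camera("side")[:,:,::-1]
t=np.hstack([cv2.resize(b[150:230,270:370],(400,320),interpolation=2),cv2.resize(d[130:230,290:415],(400,320),interpolation=2)])
u=cv2.resize(a[170:340,150:490],(560,280))
cv2.imwrite("pics/end.png",np.vstack([t,np.pad(u,((0,0),(0,240),(0,0)))]))
E
```

```text
15.7833 [0.5292 0.1265 0.2197] [-179.8723    0.1354   67.3745] [-11.8607  -5.2086  11.6794] 0.01880051210305035 39.88944465410896 [ 13.4544   4.806  -10.5975  74.7795  -0.0342 126.0801]
r 0.05574241888105319 lever~ 1.3053622503972742
x,y -0.08161671892126275 0.11977560769384246
```

View pics/end.png

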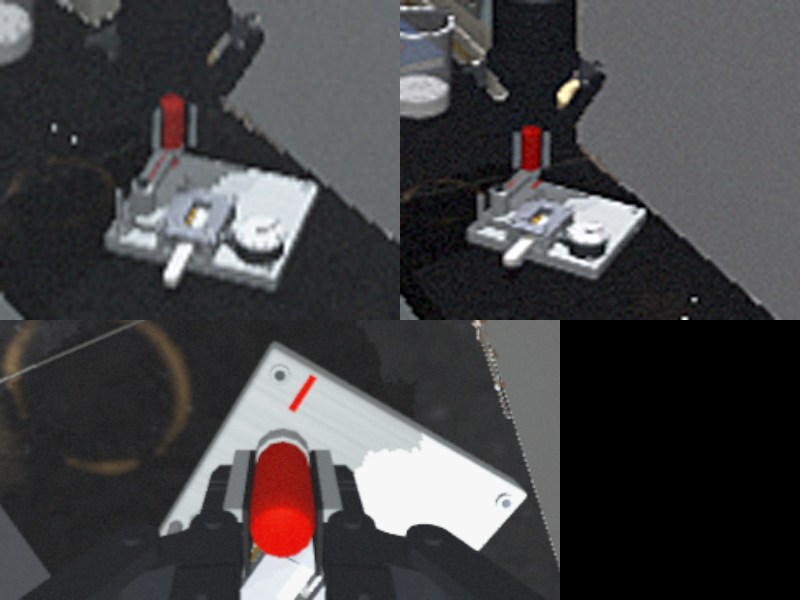

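The lever lies along the slot towards the red mark. The tool has turned 1.300 rad with the knob gripped, and the measured lever angle is about 1.305. The bar is still in place and the bystanders are untouched, so I'm handing in.

```bash
python3 -c "
from workcell import bot
print(bot.job_done())"
```

```text
the job is handed in; nothing more can be done
None
```

I handed the job in after about 16 s of robot time: the white bar is home on the end stop and released, and the gripper is holding the cam lever at about 1.30 rad. I saw no result from the judging, and the pad's clamping force was not measured.

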